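Bring the open shuttle tube to the front and hold the last shuttle over it

ROBOT

A 7-joint arm with a two-finger parallel gripper is mounted at the origin on the work surface. World frame = base frame: x ahead of the robot, y to its left, z up, the work surface at z = 0. Lengths are in m, angles in rad, forces in N, time in s.
With the tool pointing down it reaches from about 0.425 to 1.025 m from the base axis. Payload 9.4 kg.
Tool frame: the origin (TCP) lies on the front face of the gripper's body, between the roots of the fingers; the fingertips stand 73 mm ahead of it and the grasp point (between the pads) lies 54 mm ahead of it; z points along the fingers, y is the line along which they close (so a half turn about z gives the same grasp; the last joint's range is limited). The gripper opens to 85 mm and grips with 20 to 120 N. Pads are 22 mm wide; open, the fingers measure 114 mm over their backs; the gripper's body (76 mm by 85 mm) begins 54 mm behind the grasp point. The pads swing forward as they close: fully open they stand 13 mm farther back than shut.
Start: joints at [1.144, 0.599, -0.003, 1.599, 0.002, 0.943, -0.08], TCP at [0.248, -0.681, 0.304] pointing down, gripper open.
Joint ranges: [-2.57, 2.57], [-0.35, 1.97], [-1.29, 1.29], [0.11, 2.56], [-1.05, 4.19], [0.11, 1.86], [-2.63, 2.63]. Speed limits (rad/s): [2.22, 2.22, 3.01, 3.01, 3.14, 3.14, 3.14].

INTERFACE

Orientations are given as a unit quaternion [w, x, y, z].
In Python, from workcell import read_state, imaging, arm gives the robot as it stands. The module is installed in compiled form; this text tells all that it offers.
- The arm moves only by the tool move_arm, never from a script. Its argument "increments" is a list of rows, each a list of 7 numbers: the opening, from 0 (shut) to 1 (fully open), then the shift along the tool's x, y, z normalised to -1 to 1, where 1 is 0.25 m, then the turn, a rotation vector about the tool's x, y, z normalised to -1 to 1, where 1 is pi/4 rad. A call has 1 to 10 rows; each row is the pose to reach, as a shift and turn from the pose commanded when the call began, along the tool's axes at that moment; what a row does not reach only later rows make up. A row lasts 1/8 s, in which the tool goes at most 62.5 mm and 10.7 degrees, less where a joint would pass 70% of its speed; a pose out of reach is approached as far as the arm can. A call with a number of a shift or a turn outside -1 to 1 is refused whole. A call with a gripper value outside its range is refused whole. The fingers move at their own pace and stop on an object; "squeeze" is the grip in N (left out, the last holds). Time passes only in rows, so rows that repeat a pose let the fingers close. It gives the time, the measured TCP pose, the force, the opening and the grip force at its end, in the units of the state.
- read_state(): the state, without advancing time (a new reading comes with each control period).
- imaging.grab_frame(name): name is "side" or "top"; returns a dict with "frame" (400x640x3 uint8, blue, green, red), "depth" (400x640 float32, m along the optical axis (not along the pixel's ray), 0 where there is no reading), "fx", "fy", "cx", "cy" (pixels), "rvec" (rotation vector, rad) and "tvec" (3), from world to camera coordinates, as OpenCV has them. Camera axes: x right, y down, z forward; pixel columns grow to the right and rows downward; lengths in m; the calibration is good to about 2 mm. A picture is of the moment at which its call begins.
- arm.sign_off(): hands the job in; it is judged then, once.
The state is a dict: "t": time; "qpos": joint angles; "qvel": joint speeds; "effort": joint torques, N m; "tcp_pos": TCP position; "tool_rot": TCP orientation; "ft_force": force on the tool from outside, world axes, zero at the start; "moment": the same for the moment, N m; "width": finger opening in m; "grasp_force": force on a finger pad.
Only numpy, scipy, OpenCV 4.12 (cv2) and the standard library are available. Lean on these libraries where they do the work, as an engineer would, in place of code of your own. Each camera call takes 0.05 s, during which the arm holds its last target. There are 200 camera calls.

TASK

Turn the revolving tube caddy until its open tube clicks in at the front catch, then pick up the loose shuttle by its cork and carry it over the partition without brushing the partition, bottle or caddy. Stop with it upright, cork up, centred a finger's width above the open tube's mouth and not touching it, and finish still holding it there, so I can look over its skirt before it goes in. Leave the bottle, whistle and spare lid where they are.

Things in the scene. Friction and masses are not known exactly. Their poses are not given: they have to be found in the camera images.
- caddy: Fixed dark steel foot of a revolving caddy with three white tubes (70 mm wide, 54 mm from the axis, 120 degrees apart) on a bamboo turntable 188 mm wide; two have lids (tops 185 mm up), one is open. Origin: on the turning axis at shelf height. Its x axis points to its front, roughly away from the robot, where a steel block 26 mm high, 110 to 129 mm from the axis, holds a sprung ball catch.
- caddy_rotor (a joint): Turntable angle, rad, growing counter-clockwise from above; 0 = open tube at the front catch; starts at 0.7 to 1.7. Turns either way without a stop on light friction (0.04 N m) and stays where left. The ball clicks between two rim studs when a tube is at the catch (every 2.094 rad): about 0.25 N m to turn in or out, and once between the studs it centres itself.
- caddy_handle (a point): Grip point of the caddy's bamboo handle, on the turning axis 210 mm above the shelf: an upright flat bar, 14 mm thick along this point's x axis, 64 mm long along its y axis, from 190 to 226 mm above the shelf. It turns with the tubes; its x axis points to the open tube.
- open_mouth (a point): Centre of the open tube's mouth, 180 mm above the shelf, 54 mm from the caddy's axis; it turns with the turntable. The tube is 70 mm outside and 66 mm inside, with a shuttle already in it, whose cork tip lies about 29 mm below the mouth.
- shuttle: Loose white synthetic shuttle, 85 mm tall, about 12 g, standing on its skirt, cork up. Origin: centre of the skirt's rim, its lowest plane; z up through the cork. Rim 63 mm wide, a straight cone to 27 mm at 58 mm height; cork 26 mm wide and cylindrical from 58 to 74 mm, then domed to the tip at 85 mm. Grip the cork with the fingertips no lower than the top of the skirt (58 mm).
- partition: Fixed upright teak partition on the shelf, standing between the shuttle and the caddy: 400 mm long along its x axis, 14 mm thick (its foot 34 mm wide), 130 mm high. Origin: centre of its underside.
- bottle: Stainless steel drink bottle with a ribbed twist cap, standing upright: 65 mm in diameter, 205 mm high, on the caddy's side of the partition. Origin: centre of its underside. To be left alone.
- whistle: Green plastic pea whistle lying on the shelf near the shuttle, about 52 mm long, 20 mm wide, 23 mm high. Origin: on the shelf under its round chamber. To be left alone.
- tube_lid: White plastic lid of the open tube lying on the shelf, 73 mm in diameter, 14.5 mm high. Origin: centre of its underside. To be left alone.
Mind the look-alikes: they are no part of the job. What is meant by the shuttle is not yellow, and is the smaller of those in its own colour. Of the things that look like the caddy, the larger one is meant.

How it is judged:
On the way, in this order (a step that is already met when the one before it is completed fails the run):
1. the open tube has clicked in at the front catch while the shuttle still stands on the shelf (x of open_mouth in the frame of caddy above 0.05 m and y of open_mouth in the frame of caddy between -0.003 and 0.003 m and height (world z) of shuttle below 0.01 m), for 0.3 s.
2. the shuttle is lifted higher than the partition (height (world z) of shuttle above 0.13 m and contact force between the fingers and shuttle above 0.3 N), for 0.1 s.
At the end, for the whole second after the job is handed in: Open tube clicked in at the front catch (within 3 mm); the shuttle held still, cork up within 8 degrees, centred within 10 mm, its rim 4 to 28 mm above the mouth, touching only the fingers; bottle, whistle and lid within 25 mm of where they were, bottle upright (x of open_mouth in the frame of caddy above 0.05 m and y of open_mouth in the frame of caddy between -0.003 and 0.003 m and horizontal distance between shuttle and open_mouth below 0.01 m and z of shuttle in the frame of open_mouth between 0.004 and 0.028 m and angle between shuttle's own z axis and vertical below 0.15 rad and linear speed of shuttle below 0.02 m/s and contact force between the fingers and shuttle above 0.3 N and contact force between shuttle and caddy below 0.02 N and distance of each of bottle, whistle, tube_lid from where it was at the start of the episode below 0.025 m and angle between bottle's own z axis and vertical below 0.1 rad); the arm keeps its last pose, push and grip.
It fails at once if the shuttle crosses the partition lower than its top (y of shuttle in the frame of partition above -0.02 m and height (world z) of shuttle below 0.13 m).
It fails at once if the shuttle brushes the partition, the bottle or the caddy (contact force between shuttle and partition above 0.2 N or contact force between shuttle and bottle above 0.2 N or contact force between shuttle and caddy above 0.2 N).
It fails at once if the bottle is knocked (distance of bottle from where it was at the start of the episode above 0.025 m or angle between bottle's own z axis and vertical above 0.3 rad).
It fails at once if the whistle or the lid is pushed away (distance of any of whistle, tube_lid from where it was at the start of the episode above 0.025 m).
It also fails if it takes over 64 s, if anything falls off the work surface, if the arm or the gripper's body presses on something with over 40 N, if the wrist force passes 120 N, or if a joint passes its speed limit or range.

## Working session

There is one attempt and no reset: what is moved stays moved. The work goes in short steps, Python scripts to look and compute and a tool call to move; the robot and the scene stay as the last step left them, time stands still between calls to the robot, and variables do not carry over. Pictures are saved under pics/ and viewed, at most 10 in all, crops included, and the job is handed in when it is done.

Besides the shell and the picture viewer there is one more tool, called after "Request:" in YAML: its name, and indented under it one key for each argument. move_arm: Moves the arm, as the interface text tells. Scaled input: -1 to 1 covers 0.25 m each way for a shift and pi/4 rad each way for a turn. Its arguments: {"type":"object","properties":{"increments":{"type":"array"},"squeeze":{"type":"number"}},"required":["increments"]}

```bash
mkdir -p pics
cat > h.py <<'E'
import numpy as np, cv2
from workcell import read_state, imaging, arm
def grab(n):
    f=imaging.grab_frame(n); R=cv2.Rodrigues(np.array(f['rvec'],float))[0]; t=np.array(f['tvec'],float).ravel()
    d=f['depth']; v,u=np.mgrid[:400,:640]
    P=np.stack([(u-f['cx'])/f['fx']*d,(v-f['cy'])/f['fy']*d,d],-1)
    W=(P-t)@R; W[d==0]=np.nan
    return f,W,R,t
E
python3 - <<'E'
from h import *
for n in('top','side'):
    f,W,R,t=grab(n); cv2.imwrite(f'pics/{n}0.png',f['frame']); np.savez(f'{n}0.npz',W=W,im=f['frame'])
    print(n,f['fx'],f['cx'],f['cy'],-R.T@t, R[2])
s=read_state();print(s['t'],s['tcp_pos'],s['tool_rot'],s['width'])
E
```

```text
top 406.3326367393691 322.4235747862441 189.32492235914904 [ 0.21966989 -0.02695531  1.2762518 ] [ 0.21367003 -0.00183205 -0.97690417]
side 389.9095516321471 316.41340931663876 199.52036814889155 [ 0.29399545 -0.64669909  0.68180754] [ 0.21614346  0.71950348 -0.65999753]
0.1 [ 0.24835911 -0.68079168  0.30309646] [-6.76177244e-04  9.84740090e-01  1.74030068e-01 -1.80103527e-04] 0.08532161730283944
```

View pics/top0.png

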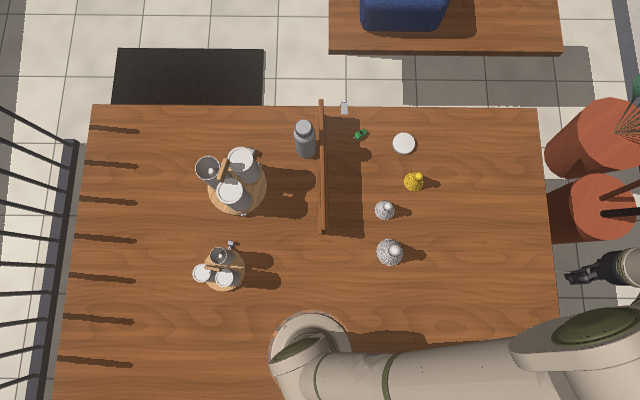

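View pics/side0.png

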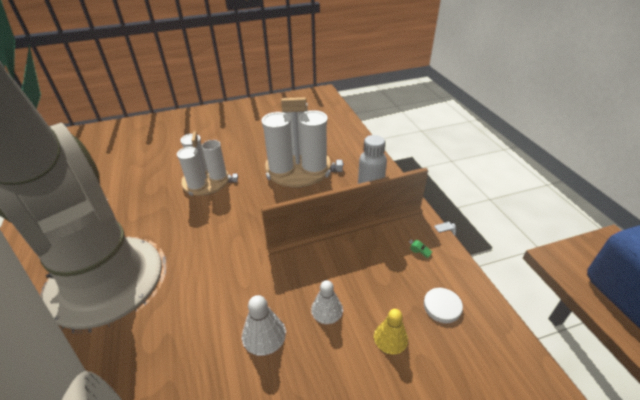

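Top view: there are three shuttles. They are small white (384,210), large white (389,252) and yellow (414,181). The one meant is the small white at (384,210), since it isn't yellow and is the smaller of the whites. There are two caddies, large (237,182) and small (220,268), and the larger is meant. The bottle is at (305,140), the partition at (322,165), the whistle at (361,134) and the lid at (404,143).

Run:
```python
from h import *
T=np.load('top0.npz');S=np.load('side0.npz')
a=cv2.resize(T['im'][100:300,180:450],None,fx=2.9,fy=2.9,interpolation=3)
cv2.imwrite('pics/crop1.png',a)
def fit(p): 
    (c,r)=cv2.minEnclosingCircle(p.astype(np.float32)); return np.round(c,4),round(r,4)
W=np.concatenate([T['W'].reshape(-1,3),S['W'].reshape(-1,3)])
src=np.r_[np.zeros(256000),np.ones(256000)]
W1=W
for nm,Z in(('top',T['W']),('side',S['W'])):
    print(nm,'table z',np.nanmedian(Z[230:260,300:320,2]) )
    for k,(u,v) in {'small':(384,210),'big':(389,252),'cad':(237,182),'smallcad':(220,268),'bottle':(305,132),'lid':(404,143),'whistle':(361,134),'part':(322,165)}.items():
        c=T['W'][v,u]; 
        if nm=='top': print(k,np.round(c,3))
def blob(Z,c,r,z0,z1):
    m=(np.hypot(Z[...,0]-c[0],Z[...,1]-c[1])<r)&(Z[...,2]>z0)&(Z[...,2]<z1); return Z[m]
for nm,Z in(('top',T['W']),('side',S['W'])):
    for k,(u,v) in {'small':(384,210),'big':(389,252)}.items():
        b=blob(Z,T['W'][v,u],.06,.006,.2); 
        print(nm,k,len(b),'zmax',b[:,2].max().round(4),'x',b[:,0].min(),b[:,0].max(),'y',b[:,1].min(),b[:,1].max())
        for lo,hi in((.006,.02),(.058,.07),(.07,.09)):
            q=b[(b[:,2]>lo)&(b[:,2]<hi)]
            if len(q)>3: print(lo,len(q),fit(q[:,:2]))
```

```text
top table z -0.0001917923846126231
small [ 0.423 -0.216  0.061]
big [ 0.295 -0.223  0.089]
cad [0.478 0.207 0.183]
smallcad [0.245 0.249 0.144]
bottle [0.616 0.021 0.208]
lid [ 0.653 -0.295  0.013]
whistle [ 0.68  -0.154  0.021]
part [ 0.543 -0.027  0.131]
side table z 0.000692840316188764
top small 273 zmax 0.0902 x 0.3683524345838225 0.46402617129600665 y -0.2617353982649941 -0.16741526974186993
0.006 75 (array([ 0.4145, -0.2148]), 0.0504)
0.058 11 (array([ 0.4309, -0.2243]), 0.013)
0.07 58 (array([ 0.4325, -0.2264]), 0.0129)
top big 515 zmax 0.1171 x 0.23657033661869936 0.3402608538363942 y -0.2765080018948319 -0.1941982260177353
0.006 101 (array([ 0.2919, -0.2269]), 0.0559)
0.058 52 (array([ 0.3001, -0.2371]), 0.0242)
0.07 37 (array([ 0.3002, -0.2375]), 0.0193)
side small 807 zmax 0.0863 x 0.40488142274457806 0.46471431549420356 y -0.2572666243535056 -0.2053568292423073
0.006 193 (array([ 0.4348, -0.2278]), 0.0301)
0.058 64 (array([ 0.4345, -0.2317]), 0.0134)
0.07 144 (array([ 0.4352, -0.2282]), 0.013)
side big 1652 zmax 0.113 x 0.2640389198613706 0.34238841394972264 y -0.28047141437245504 -0.22130166986244293
0.006 305 (array([ 0.3035, -0.241 ]), 0.0401)
0.058 170 (array([ 0.3036, -0.2412]), 0.0238)
0.07 176 (array([ 0.3037, -0.2414]), 0.0206)
```

View pics/crop1.png

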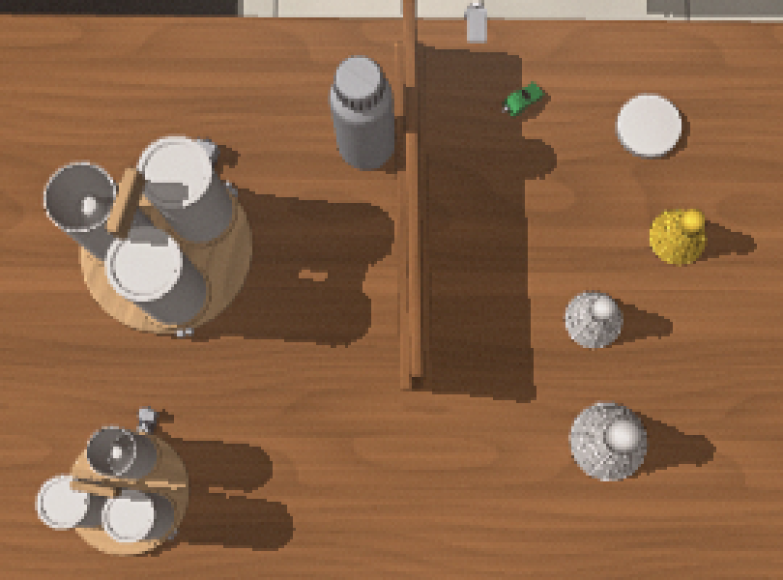

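The crop confirms the target: the small white shuttle is at crop (594,318), 85 mm tall and about 60 mm wide. The large caddy's open tube is at crop (80,197), its handle at (124,200) and its catch at (208,148). Next I measure the caddy, partition and bottle.

Run:
```python
from h import *
from scipy.optimize import least_squares
T=np.load('top0.npz');S=np.load('side0.npz')
def circ(p,r=None):
    p=p[:,:2]; c=p.mean(0)
    if r: s=least_squares(lambda q:np.hypot(*(p-q[:2]).T)-r,c,loss='soft_l1',f_scale=.002)
    else: s=least_squares(lambda q:np.hypot(*(p-q[:2]).T)-q[2],[*c,.05],loss='soft_l1',f_scale=.002)
    return np.round(s.x,4),len(p)
for nm,D in(('top',T),('side',S)):
    W=D['W'];im=D['im'].astype(int)
    A=W.reshape(-1,3); C=im.reshape(-1,3)
    near=np.hypot(A[:,0]-.47,A[:,1]-.21)<.17
    z=A[:,2]
    h=np.histogram(z[near],bins=np.arange(0,.24,.005)); print(nm,'hist',dict(zip(np.round(h[1][:-1]*1000).astype(int).tolist(),h[0].tolist())))
    hd=near&(z>.221)&(z<.235); p=A[hd]
    (c,sz,an)=cv2.minAreaRect((p[:,:2]*1000).astype(np.float32)); print('handle',len(p),c,sz,an,p[:,2].mean())
    m=((near&(z>.179)&(z<.192)).reshape(400,640)).astype(np.uint8)
    n,l,st,ce=cv2.connectedComponentsWithStats(m)
    for i in range(1,n):
        if st[i,4]>40:
            q=W[l==i]; (c,r)=cv2.minEnclosingCircle(q[:,:2].astype(np.float32)); print('lid',st[i,4],ce[i].round(),np.round(c,4),round(r,4),q[:,:2].mean(0).round(4),np.median(q[:,2]).round(4))
    # bottle top
    q=A[(np.hypot(A[:,0]-.62,A[:,1]-.02)<.07)&(z>.15)]; print('bottle',q.mean(0),cv2.minEnclosingCircle(q[:,:2].astype(np.float32)))
    q=A[(z>.12)&(z<.137)&(abs(A[:,1]+.03)<.06)&(A[:,0]<.62+.2)&(A[:,0]>.2)]
    print('part',cv2.minAreaRect((q[:,:2]*1000).astype(np.float32)),len(q))
    for lo,hi in((.015,.024),(.024,.029),(.029,.04)):
        q=A[near&(z>lo)&(z<hi)&(A[:,0]>.5)]
        d=np.hypot(q[:,0]-.475,q[:,1]-.2); q=q[(d>.1)&(d<.14)]
        print('catch',lo,len(q),q.mean(0).round(4) if len(q) else'', q[:,:2].min(0) if len(q) else '',q[:,:2].max(0)if len(q) else '')
```

```text
top hist {0: 2593, 5: 164, 10: 21, 15: 43, 20: 301, 25: 463, 30: 85, 35: 88, 40: 22, 45: 19, 50: 21, 55: 18, 60: 24, 65: 33, 70: 22, 75: 26, 80: 26, 85: 35, 90: 39, 95: 40, 100: 43, 105: 36, 110: 49, 115: 43, 120: 55, 125: 52, 130: 46, 135: 53, 140: 61, 145: 79, 150: 66, 155: 47, 160: 38, 165: 37, 170: 58, 175: 170, 180: 761, 185: 227, 190: 5, 195: 7, 200: 15, 205: 18, 210: 10, 215: 16, 220: 54, 225: 63, 230: 2}
handle 117 (504.1704406738281, 240.7914276123047) (14.456446647644043, 62.20514678955078) 73.3287582397461 0.22537038728243183
lid 493 [240. 159.] [0.5432 0.2031] 0.0371 [0.5431 0.2022] 0.183
lid 530 [229. 191.] [0.4528 0.2269] 0.037 [0.4525 0.2268] 0.1831
bottle [0.6252365  0.0246686  0.18689181] ((0.6317529678344727, 0.02550567127764225), 0.03066142089664936)
part ((553.8389892578125, -3.0080299377441406), (398.1651306152344, 62.009254455566406), 1.5785154104232788) 648
catch 0.015 11 [0.5681 0.2264 0.0223] [0.50167501 0.1676845 ] [0.6131213  0.33232269]
catch 0.024 13 [0.5739 0.2389 0.0258] [0.55050265 0.17396015] [0.61459109 0.29519449]
catch 0.029 4 [0.5604 0.2434 0.0304
[... 512 characters left out ...]
901245117188) (15.724617958068848, 61.143402099609375) 72.99645233154297 0.22360731027140388
lid 372 [312. 118.] [0.5435 0.2042] 0.0399 [0.5439 0.2011] 0.1819
lid 363 [276. 120.] [0.4538 0.226 ] 0.0376 [0.4547 0.2251] 0.1817
bottle [0.62917314 0.01244586 0.18089839] ((0.6339848041534424, 0.021149447187781334), 0.030913114547729492)
part ((554.94677734375, -4.412631988525391), (399.8141174316406, 65.85206604003906), 1.6750396490097046) 1258
catch 0.015 46 [0.5951 0.2011 0.0209] [0.56983315 0.16320734] [0.61450816 0.25226105]
catch 0.024 25 [0.5884 0.2013 0.0255] [0.57026669 0.16438642] [0.61449526 0.23074779]
catch 0.029 9 [0.5774 0.186  0.0345] [0.57351383 0.1775772 ] [0.58257479 0.20017209]
```

Run:
```python
from h import *
ax=np.array([.5047,.2403])
for n in('top','side'):
    D=np.load(n+'0.npz');W=D['W'];im=D['im']
    d=np.hypot(W[...,0]-ax[0],W[...,1]-ax[1])
    m=(d>.105)&(d<.136)&(W[...,2]>.01)&(W[...,2]<.04)
    m&= (W[...,0]>.45)
    for v,u in np.argwhere(m): 
        w=W[v,u]; print(n,u,v,w.round(3),'r',d[v,u].round(3),'ang',np.degrees(np.arctan2(w[1]-ax[1],w[0]-ax[0])).round(1),im[v,u]) if im[v,u].max()*1.0-im[v,u].min()<40 else 0
    # free: image crop of catch
    x,y=(252,151) if n=='top' else (338,167)
    cv2.imwrite(f'pics/c_{n}.png',cv2.resize(im[y-20:y+20,x-25:x+25],None,fx=8,fy=8,interpolation=0))
a=cv2.imread('pics/c_top.png');b=cv2.imread('pics/c_side.png');cv2.imwrite('pics/c.png',np.hstack([a,b]))
```

```text
top 247 148 [0.626 0.214 0.029] r 0.125 ang -12.2 [140 152 170]
top 248 148 [0.627 0.211 0.026] r 0.126 ang -13.3 [182 179 179]
top 249 148 [0.629 0.209 0.022] r 0.128 ang -14.2 [136 142 152]
top 250 148 [0.628 0.205 0.023] r 0.129 ang -15.8 [ 99 103 112]
top 251 148 [0.627 0.201 0.028] r 0.128 ang -17.7 [101  96  97]
top 252 148 [0.629 0.199 0.021] r 0.131 ang -18.2 [68 75 85]
top 248 149 [0.624 0.211 0.026] r 0.123 ang -13.8 [189 191 192]
top 249 149 [0.623 0.207 0.03 ] r 0.123 ang -15.7 [182 179 181]
top 250 149 [0.624 0.204 0.028] r 0.124 ang -16.8 [183 180 182]
top 251 149 [0.625 0.202 0.024] r 0.126 ang -17.8 [181 177 180]
top 252 149 [0.625 0.199 0.022] r 0.127 ang -19.0 [135 132 136]
top 253 149 [0.624 0.195 0.025] r 0.128 ang -20.7 [119 124 135]
top 249 150 [0.62  0.207 0.028] r 0.12 ang -15.9 [193 195 201]
top 250 150 [0.621 0.205 0.025] r 0.122 ang -17.0 [177 176 179]
top 251 150 [0.621 0.201 0.026] r 0.122 ang -18.5 [176 174 178]
top 252 150 [0.619 0.197 0.031] r 0.122 ang -20.6 [177 175 179]
top 254 150 [0.621 0.192 0.026] r 0.126 ang -22.7 [103 103 105]
top 250 151 [0.6
[... 4504 characters left out ...]
 [0.616 0.194 0.015] r 0.121 ang -22.7 [112 112 114]
side 340 167 [0.618 0.189 0.017] r 0.124 ang -24.4 [107 109 112]
side 341 167 [0.623 0.193 0.013] r 0.127 ang -21.7 [101 106 110]
side 342 167 [0.624 0.189 0.016] r 0.13 ang -23.3 [ 93 107 127]
side 337 168 [0.611 0.194 0.012] r 0.116 ang -23.7 [104 104 106]
side 338 168 [0.613 0.192 0.013] r 0.119 ang -24.2 [110 112 112]
side 339 168 [0.616 0.193 0.012] r 0.121 ang -23.0 [107 108 107]
side 340 168 [0.619 0.192 0.011] r 0.124 ang -22.7 [107 106 108]
side 341 168 [0.622 0.192 0.011] r 0.127 ang -22.2 [100 105 111]
side 342 168 [0.625 0.191 0.011] r 0.13 ang -22.3 [ 90 105 126]
side 337 169 [0.609 0.19  0.012] r 0.116 ang -25.7 [102 102 103]
```

View pics/c.png

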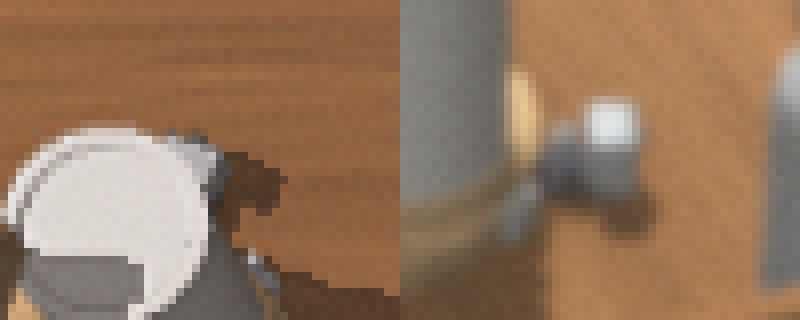

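```bash
cat >> h.py <<'E'
from scipy.spatial.transform import Rotation as Ro
def rot(phi):  # tool down, closing axis (y) at world angle phi deg
    a=np.radians(phi+90); return np.array([[np.cos(a),np.sin(a),0],[np.sin(a),-np.cos(a),0],[0,0,-1]])
def plan(wps,start=None):
    s=read_state()
    if start is None:
        p=np.array(s['tcp_pos']);R=Ro.from_quat(s['tool_rot'],scalar_first=True).as_matrix()
    else: p=np.array(start[:3]);R=rot(start[3])
    print('t',s['t'],'p',p.round(4),'phi',np.degrees(np.arctan2(R[1,1],R[0,1])).round(2),'tilt',np.degrees(np.arccos(-R[2,2])).round(2),'w',s['width'],'gf',s['grasp_force'],'q',np.round(s['qpos'],2))
    for w in wps:
        q=np.array(w[:3]);R2=rot(w[3])
        print(w,np.round(R.T@(q-p)/.25,3),np.round(Ro.from_matrix(R.T@R2).as_rotvec()/(np.pi/4),3))
        p,R=q,R2
E
python3 -c "
from h import *
plan([(.42,-.52,.36,-35),(.53,-.32,.36,0),(.58,-.08,.36,38),(.55,.12,.36,70),(.5047,.2403,.36,75.2)])"
```

```text
t 0.1 p [ 0.2484 -0.6808  0.3031] phi -69.96 tilt 0.08 w 0.08532161730283944 gf 0.0 q [ 1.14  0.6  -0.    1.6   0.    0.94 -0.08]
(0.42, -0.52, 0.36, -35) [ 0.865 -0.369 -0.227] [-0.002 -0.    -0.777]
(0.53, -0.32, 0.36, 0) [ 0.908 -0.098  0.   ] [ 0.     0.    -0.778]
(0.58, -0.08, 0.36, 38) [0.96 0.2  0.  ] [ 0.     0.    -0.844]
(0.55, 0.12, 0.36, 70) [0.704 0.398 0.   ] [ 0.     0.    -0.711]
(0.5047, 0.2403, 0.36, 75.2) [0.335 0.39  0.   ] [ 0.     0.    -0.116]
```

Request:
move_arm:
  increments:
    - [1,0.865,-0.37,-0.227,0,0,-0.777]
    - [1,0.865,-0.37,-0.227,0,0,-0.777]
    - [1,0.865,-0.37,-0.227,0,0,-0.777]
    - [1,0.865,-0.37,-0.227,0,0,-0.777]
    - [1,0.865,-0.37,-0.227,0,0,-0.777]

```text
t: 0.72
tcp_pos: [0.4245, -0.5161, 0.3617]
tool_rot: [0.0, 0.885, 0.465, 0.002]
ft_force: [0.0, 0.2, 0.2]
width: 0.0853
grasp_force: 0.0
```

Request:
move_arm:
  increments:
    - [1,0.91,-0.1,0,0,0,-0.778]
    - [1,0.91,-0.1,0,0,0,-0.778]
    - [1,0.91,-0.1,0,0,0,-0.778]
    - [1,0.91,-0.1,0,0,0,-0.778]
    - [1,0.91,-0.1,0,0,0,-0.778]

```text
t: 1.35
tcp_pos: [0.5312, -0.3165, 0.3603]
tool_rot: [-0.0, 0.705, 0.709, 0.001]
ft_force: [-0.6, -0.9, 0.1]
width: 0.0852
grasp_force: 0.0
```

Request:
move_arm:
  increments:
    - [1,0.96,0.2,0,0,0,-0.844]
    - [1,0.96,0.2,0,0,0,-0.844]
    - [1,0.96,0.2,0,0,0,-0.844]
    - [1,0.96,0.2,0,0,0,-0.844]
    - [1,0.96,0.2,0,0,0,-0.844]

```text
t: 1.98
tcp_pos: [0.5803, -0.076, 0.3606]
tool_rot: [-0.0, 0.436, 0.9, 0.001]
ft_force: [0.4, -2.1, -0.4]
width: 0.0855
grasp_force: 0.0
```

```bash
python3 -c "
from h import *
plan([(.55,.12,.36,70),(.5047,.2403,.36,75.2)])"
```

```text
t 1.975 p [ 0.5803 -0.076   0.3606] phi 38.31 tilt 0.1 w 0.08546351358770476 gf 0.0 q [ 0.45  0.42 -0.59  1.84  0.28  0.96  0.41]
(0.55, 0.12, 0.36, 70) [0.69  0.391 0.004] [ 0.002 -0.001 -0.704]
(0.5047, 0.2403, 0.36, 75.2) [0.335 0.39  0.   ] [ 0.     0.    -0.116]
```

Request:
move_arm:
  increments:
    - [1,0.69,0.39,0,0,0,-0.704]
    - [1,0.69,0.39,0,0,0,-0.704]
    - [1,0.69,0.39,0,0,0,-0.704]
    - [1,0.69,0.39,0,0,0,-0.704]
    - [1,0.69,0.39,0,0,0,-0.704]

```text
t: 2.6
tcp_pos: [0.5509, 0.115, 0.3601]
tool_rot: [-0.0, 0.178, 0.984, -0.001]
ft_force: [-0.4, -1.5, -0.2]
width: 0.0854
grasp_force: 0.0
```

Request:
move_arm:
  increments:
    - [1,0.335,0.39,0,0,0,-0.116]
    - [1,0.335,0.39,0,0,0,-0.116]
    - [1,0.335,0.39,0,0,0,-0.116]
    - [1,0.335,0.39,0,0,0,-0.116]
    - [1,0.335,0.39,0,0,0,-0.116]

```text
t: 3.22
tcp_pos: [0.5071, 0.2344, 0.3602]
tool_rot: [-0.0, 0.134, 0.991, -0.001]
ft_force: [-0.3, 0.1, -0.3]
width: 0.0852
grasp_force: 0.0
```

```bash
python3 -c "
from h import *
plan([(.5047,.2403,.30,75.2),(.5047,.2403,.268,75.2)])"
```

```text
t 3.225 p [0.5071 0.2344 0.3602] phi 74.64 tilt 0.08 w 0.08519344594272346 gf 0.0 q [ 0.03  0.43 -0.79  1.89  0.37  0.98  0.38]
(0.5047, 0.2403, 0.3, 75.2) [0.015 0.021 0.241] [-0.002  0.    -0.012]
(0.5047, 0.2403, 0.268, 75.2) [0.    0.    0.128] [0. 0. 0.]
```

Request:
move_arm:
  increments:
    - [1,0.004,0.003,0.2,0,0,-0.002]
    - [1,0.004,0.003,0.37,0,0,-0.002]
    - [1,0.004,0.003,0.37,0,0,-0.002]
    - [1,0.004,0.003,0.37,0,0,-0.002]

```text
t: 3.72
tcp_pos: [0.5059, 0.2378, 0.2693]
tool_rot: [0.0, 0.131, 0.991, 0.0]
ft_force: [-0.1, -0.4, 0.4]
width: 0.0856
grasp_force: 0.0
```

```bash
python3 -c "
from h import *
plan([(.5047,.2403,.268,75.2)])"
```

```text
t 3.725 p [0.5059 0.2378 0.2693] phi 74.91 tilt 0.06 w 0.08561173683854759 gf 0.0 q [-0.04  0.53 -0.72  1.99  0.49  0.8   0.26]
(0.5047, 0.2403, 0.268, 75.2) [0.007 0.008 0.005] [ 0.001  0.001 -0.006]
```

Request:
move_arm:
  increments:
    - [0,0.005,0.005,0.004,0,0,-0.004]
    - [0,0.005,0.005,0.004,0,0,-0.004]
    - [0,0.005,0.005,0.004,0,0,-0.004]
    - [0,0.005,0.005,0.004,0,0,-0.004]
    - [0,0.005,0.005,0.004,0,0,-0.004]
    - [0,0.005,0.005,0.004,0,0,-0.004]
    - [0,0.005,0.005,0.004,0,0,-0.004]
    - [0,0.005,0.005,0.004,0,0,-0.004]
  squeeze: 30

```text
t: 4.72
tcp_pos: [0.5046, 0.2415, 0.2677]
tool_rot: [0.001, 0.129, 0.992, 0.002]
ft_force: [1.7, 5.7, -0.5]
width: 0.0134
grasp_force: 36.7
```

```bash
python3 -c "
from h import *
plan([(.5047,.2403,.268,75.2)]);s=read_state();print(s['ft_force'],s['moment'])"
```

```text
t 4.725 p [0.5046 0.2415 0.2677] phi 75.23 tilt 0.21 w 0.013390543147250817 gf 36.65318548679352 q [-0.05  0.54 -0.72  1.99  0.49  0.79  0.26]
(0.5047, 0.2403, 0.268, 75.2) [-0.002 -0.004 -0.001] [0.005 0.001 0.001]
[ 1.74192738  5.69978646 -0.53632669] [ 0.81331791 -0.26835683 -0.03321154]
```

Request:
move_arm:
  increments:
    - [0,0,0.004,0,0,0,0.15]
    - [0,0,0.004,0,0,0,0.3]
    - [0,0,0.004,0,0,0,0.45]
    - [0,0,0.004,0,0,0,0.6]
    - [0,0,0.004,0,0,0,0.75]
    - [0,0,0.004,0,0,0,0.88]
    - [0,0,0.004,0,0,0,0.95]
    - [0,0,0.004,0,0,0,0.95]

```text
t: 5.72
tcp_pos: [0.5054, 0.2427, 0.2678]
tool_rot: [0.0, 0.481, 0.876, 0.002]
ft_force: [3.8, 6.2, -2.0]
width: 0.0131
grasp_force: 36.4
```

Request:
move_arm:
  increments:
    - [0,0,0,0,0,0,0.15]
    - [0,0,0,0,0,0,0.3]
    - [0,0,0,0,0,0,0.45]
    - [0,0,0,0,0,0,0.58]
    - [0,0,0,0,0,0,0.68]
    - [0,0,0,0,0,0,0.76]
    - [0,0,0,0,0,0,0.8]
    - [0,0,0,0,0,0,0.8]

```text
t: 6.72
tcp_pos: [0.5065, 0.2429, 0.2678]
tool_rot: [-0.0, 0.729, 0.685, 0.003]
ft_force: [9.8, 6.7, -4.0]
width: 0.0134
grasp_force: 35.8
```

```bash
python3 -c "
from h import *
plan([(.5047,.2415,.268,-18.3)]);s=read_state();print(s['ft_force'],s['moment'])"
```

```text
t 6.725 p [0.5065 0.2429 0.2678] phi -3.56 tilt 0.38 w 0.013428698483282202 gf 35.81458926200867 q [-0.31  0.47 -0.34  2.    0.23  0.7  -0.85]
(0.5047, 0.2415, 0.268, -18.3) [-0.006 -0.007 -0.001] [ 0.005 -0.007  0.328]
[ 9.77417558  6.6626205  -4.04438822] [ 1.22118793 -1.38658665 -0.00814079]
```

Request:
move_arm:
  increments:
    - [0,0.006,0.01,0,0,0,0.06]
    - [0,0.006,0.01,0,0,0,0.12]
    - [0,0.006,0.01,0,0,0,0.18]
    - [0,0.006,0.01,0,0,0,0.24]
    - [0,0.006,0.01,0,0,0,0.28]
    - [0,0.006,0.01,0,0,0,0.32]
    - [0,0.006,0.01,0,0,0,0.32]

```text
t: 7.6
tcp_pos: [0.5073, 0.243, 0.2677]
tool_rot: [-0.0, 0.809, 0.588, 0.001]
ft_force: [0.6, 4.8, 5.4]
width: 0.0133
grasp_force: 37.5
```

```bash
python3 -c "
from h import *
plan([(.5047,.2415,.268,-18.3)]);s=read_state();print(s['ft_force'],s['moment'])"
```

```text
t 7.6 p [0.5073 0.243  0.2677] phi -18.0 tilt 0.13 w 0.013340233860005277 gf 37.51967489719391 q [-0.36  0.46 -0.27  2.    0.18  0.7  -1.05]
(0.5047, 0.2415, 0.268, -18.3) [-0.009 -0.008 -0.001] [ 0.001 -0.003  0.007]
[0.62696539 4.7522209  5.37111376] [0.97759449 0.02015408 0.03229905]
```

Request:
move_arm:
  increments:
    - [1,0,0,0,0,0,0]
    - [1,0,0,0,0,0,0]
    - [1,0,0,0,0,0,0]
    - [1,0,0,0,0,0,0]
    - [1,0,0,0,0,0,0]
    - [1,0,0,-0.25,0,0,0]
    - [1,0,0,-0.44,0,0,0]
    - [1,0.4,0.6,-0.44,0,0,0]
    - [1,0.4,0.6,-0.44,0,0,0]

```text
t: 8.72
tcp_pos: [0.6288, 0.276, 0.379]
tool_rot: [0.0, 0.809, 0.588, 0.001]
ft_force: [1.0, 0.3, -0.3]
width: 0.0855
grasp_force: 0.0
```

```bash
cat > meas.py <<'E'
from h import *
import sys
tag=sys.argv[1]
for n in('top','side'):
    f,W,R,t=grab(n); np.savez(f'{n}{tag}.npz',W=W,im=f['frame'])
    cv2.imwrite(f'pics/{n}{tag}.png',f['frame'])
    A=W.reshape(-1,3);z=A[:,2];near=np.hypot(A[:,0]-.506,A[:,1]-.241)<.11
    p=A[near&(z>.221)&(z<.235)]
    if len(p): print(n,'handle',len(p),cv2.minAreaRect((p[:,:2]*1000).astype(np.float32)))
    m=((near&(z>.172)&(z<.192)).reshape(400,640)).astype(np.uint8)
    k,l,st,ce=cv2.connectedComponentsWithStats(m)
    for i in range(1,k):
        if st[i,4]>30:
            q=W[l==i]; c,r=cv2.minEnclosingCircle(q[:,:2].astype(np.float32)); print('top blob',st[i,4],ce[i].round(),np.round(c,4),round(r,4),q[:,:2].mean(0).round(4),np.median(q[:,2]).round(4))
plan([])
E
python3 meas.py 1
python3 -c "
import cv2;a=cv2.imread('pics/top1.png');cv2.imwrite('pics/v1.png',cv2.resize(a[110:300,170:330],None,fx=3,fy=3))"
```

```text
side handle 66 ((507.1712951660156, 240.33938598632812), (65.44042205810547, 12.847672462463379), 74.44085693359375)
top blob 728 [283. 118.] [0.4787 0.2465] 0.0839 [0.4733 0.2323] 0.1814
top blob 145 [315. 115.] [0.5566 0.224 ] 0.0372 [0.558  0.2231] 0.1762
t 8.825 p [0.6321 0.2761 0.3757] phi -18.12 tilt 0.09 w 0.08528033449860858 gf 0.0 q [-0.32  0.51 -0.27  1.6   0.15  1.06 -0.95]
```

View pics/v1.png

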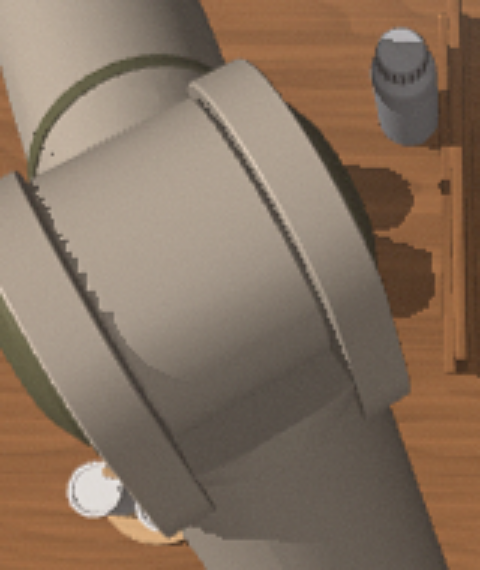

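The top view is now blocked by the arm over the caddy, with only the bottle visible at crop (403,90). I'll recheck the click once the arm is over the shuttle.

```bash
python3 -c "
from h import *
plan([(.61,.05,.36,-22),(.54,-.16,.34,-30),(.434,-.228,.27,-30)])"
```

```text
t 8.825 p [0.6321 0.2761 0.3757] phi -18.12 tilt 0.09 w 0.08528033449860858 gf 0.0 q [-0.32  0.51 -0.27  1.6   0.15  1.06 -0.95]
(0.61, 0.05, 0.36, -22) [-0.887  0.197  0.062] [ 0.001 -0.001  0.086]
(0.54, -0.16, 0.34, -30) [-0.884  0.055  0.08 ] [0.    0.    0.178]
(0.434, -0.228, 0.27, -30) [-0.448 -0.231  0.28 ] [0. 0. 0.]
```

Request:
move_arm:
  increments:
    - [1,-0.887,0.197,0.062,0,0,0.086]
    - [1,-0.887,0.197,0.062,0,0,0.086]
    - [1,-0.887,0.197,0.062,0,0,0.086]
    - [1,-0.887,0.197,0.062,0,0,0.086]
    - [1,-0.887,0.197,0.062,0,0,0.086]

```text
t: 9.45
tcp_pos: [0.605, 0.0454, 0.3614]
tool_rot: [0.001, 0.83, 0.558, -0.001]
ft_force: [-0.2, 0.4, 0.3]
width: 0.0855
grasp_force: 0.0
```

Request:
move_arm:
  increments:
    - [1,-0.884,0.055,0.08,0,0,0.178]
    - [1,-0.884,0.055,0.08,0,0,0.178]
    - [1,-0.884,0.055,0.08,0,0,0.178]
    - [1,-0.884,0.055,0.08,0,0,0.178]
    - [1,-0.884,0.055,0.08,0,0,0.178]

```text
t: 10.07
tcp_pos: [0.5353, -0.1624, 0.3414]
tool_rot: [0.0, 0.866, 0.499, -0.0]
ft_force: [-0.2, 0.4, -0.0]
width: 0.0853
grasp_force: 0.0
```

```bash
python3 meas.py 2; python3 -c "
from h import *
plan([(.434,-.228,.24,-30)])
a=cv2.imread('pics/top2.png')[110:300,170:330];b=cv2.imread('pics/side2.png')[80:200,220:360]
cv2.imwrite('pics/v2.png',np.hstack([cv2.resize(a,(405,480)),cv2.resize(b,(395,480))]))"
```

```text
top handle 117 ((504.8643798828125, 241.0411376953125), (61.84237289428711, 13.8248872756958), 72.01094055175781)
top blob 93 [232. 155.] [0.5566 0.2248] 0.0356 [0.5561 0.226 ] 0.1784
top blob 525 [206. 177.] [0.4938 0.2933] 0.0372 [0.4914 0.2943] 0.1828
top blob 550 [238. 187.] [0.4651 0.2051] 0.0372 [0.4638 0.2041] 0.1829
side handle 64 ((506.5441589355469, 238.53573608398438), (66.78231048583984, 12.951152801513672), 74.17362213134766)
top blob 724 [283. 118.] [0.4792 0.2474] 0.0845 [0.4733 0.2321] 0.1815
top blob 142 [315. 115.] [0.5584 0.2233] 0.0373 [0.558  0.2236] 0.1763
t 10.175 p [ 0.5366 -0.1593  0.3417] phi -29.8 tilt 0.05 w 0.08549128298863429 gf 0.0 q [ 0.32  0.36 -0.17  1.93  0.08  0.85 -0.42]
t 10.175 p [ 0.5366 -0.1593  0.3417] phi -29.8 tilt 0.05 w 0.08549128298863429 gf 0.0 q [ 0.32  0.36 -0.17  1.93  0.08  0.85 -0.42]
(0.434, -0.228, 0.24, -30) [-0.443 -0.219  0.406] [-0.    -0.001  0.004]
```

View pics/v2.png

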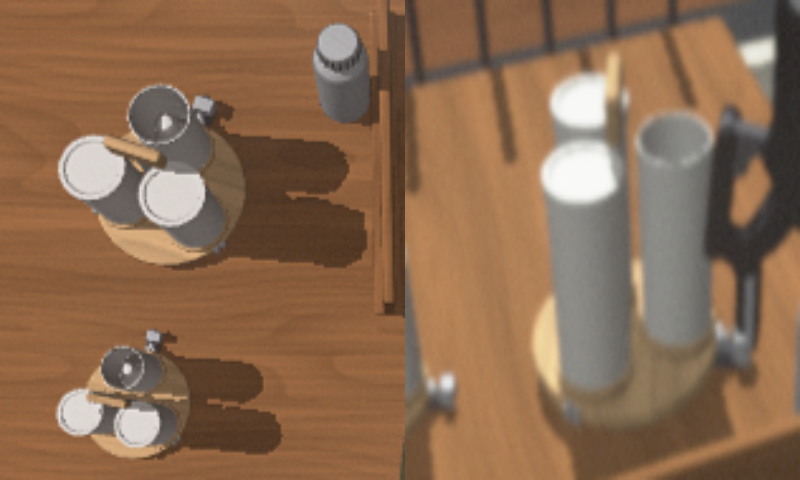

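The crop shows the open tube at the catch block: mouth at crop (160,115), block at (205,105). I'll refine the catch angle from this clearer view.

Run:
```python
from h import *
ax=np.array([.5055,.2407])
for n in('top','side'):
  for tag in '012':
    D=np.load(n+tag+'.npz');W=D['W'];im=D['im'].astype(int)
    d=np.hypot(W[...,0]-ax[0],W[...,1]-ax[1]);ang=np.degrees(np.arctan2(W[...,1]-ax[1],W[...,0]-ax[0]))
    m=(d>.108)&(d<.133)&(W[...,2]>.018)&(W[...,2]<.033)&(abs(ang+18)<14)&(im.max(2)-im.min(2)<30)&(im.min(2)>125)
    if m.sum()>5:
        p=W[m]; c=p.mean(0); r=cv2.minAreaRect((p[:,:2]*1000).astype(np.float32))
        for q in(c[:2],np.array(r[0])/1000): print(n,tag,m.sum(),q.round(4),np.degrees(np.arctan2(*(q-ax)[::-1])).round(2),r[1:],c[2].round(4))
cv2.imwrite('pics/v3.png',cv2.resize(np.load('top2.npz')['im'][135:185,215:275],None,fx=10,fy=10,interpolation=cv2.INTER_CUBIC))
```

```text
top 0 18 [0.6203 0.2027] -18.33 ((20.74423599243164, 9.824874877929688), 42.91771697998047) 0.0262
top 0 18 [0.6217 0.2023] -18.31 ((20.74423599243164, 9.824874877929688), 42.91771697998047) 0.0262
top 2 35 [0.6186 0.2061] -17.02 ((23.022356033325195, 17.510839462280273), 63.51464080810547) 0.026
top 2 35 [0.618  0.2064] -16.96 ((23.022356033325195, 17.510839462280273), 63.51464080810547) 0.026
side 0 36 [0.6193 0.2018] -18.88 ((22.159488677978516, 17.579917907714844), 79.91896057128906) 0.0242
side 0 36 [0.6199 0.2026] -18.41 ((22.159488677978516, 17.579917907714844), 79.91896057128906) 0.0242
side 1 37 [0.6189 0.2013] -19.13 ((21.851232528686523, 17.20047378540039), 70.83934020996094) 0.0244
side 1 37 [0.6191 0.2008] -19.37 ((21.851232528686523, 17.20047378540039), 70.83934020996094) 0.0244
side 2 8 [0.6132 0.1965] -22.3 ((5.142358303070068, 16.35325813293457), 19.69516944885254) 0.0235
side 2 8 [0.6124 0.1981] -21.7 ((5.142358303070068, 16.35325813293457), 19.69516944885254) 0.0235
```

View pics/v3.png

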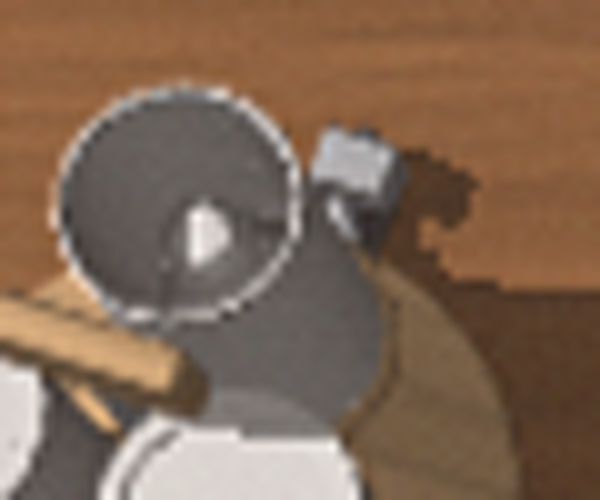

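The open tube's rim and the catch block at (355,160) line up: the tube is at -18.0° and the block at -18±1°. Now the shuttle.

Request:
move_arm:
  increments:
    - [1,-0.443,-0.219,0.2,0,0,0.004]
    - [1,-0.443,-0.219,0.4,0,0,0.004]
    - [1,-0.443,-0.219,0.4,0,0,0.004]
    - [1,-0.443,-0.219,0.4,0,0,0.004]
    - [1,-0.443,-0.219,0.4,0,0,0.004]
    - [1,-0.443,-0.219,0.4,0,0,0.004]

```text
t: 10.92
tcp_pos: [0.4354, -0.2284, 0.2426]
tool_rot: [0.001, 0.866, 0.501, 0.001]
ft_force: [-0.6, -0.2, 0.1]
width: 0.0855
grasp_force: 0.0
```

Run:
```python
from h import *
plan([(.434,-.2277,.133,-30)])
for n in('top','side'):
    f,W,R,t=grab(n); np.savez(f'{n}3.npz',W=W,im=f['frame'])
    m=(np.hypot(W[...,0]-.434,W[...,1]+.228)<.03)&(W[...,2]>.06)&(W[...,2]<.1);p=W[m]
    if len(p)>5: print(n,len(p),p[:,2].max(),cv2.minEnclosingCircle(p[:,:2].astype(np.float32)))
```

```text
t 10.925 p [ 0.4354 -0.2284  0.2426] phi -29.91 tilt 0.14 w 0.08545118882254242 gf 0.0 q [ 0.47  0.42 -0.14  2.18  0.11  0.55 -0.27]
(0.434, -0.2277, 0.133, -30) [-0.001 -0.007  0.438] [ 0.003 -0.001  0.002]
top 22 0.08478384734640386 ((0.43303942680358887, -0.2231840193271637), 0.01097687054425478)
side 189 0.08494806099511758 ((0.43460485339164734, -0.22921650111675262), 0.013066192157566547)
```

Request:
move_arm:
  increments:
    - [1,0,0,0.15,0,0,0]
    - [1,0,0,0.3,0,0,0]
    - [1,0,0,0.38,0,0,0]
    - [1,0,0,0.435,0,0,0]
    - [1,0,0,0.435,0,0,0]
    - [1,0,0,0.435,0,0,0]

```text
t: 11.78
tcp_pos: [0.434, -0.2294, 0.1335]
tool_rot: [0.0, 0.866, 0.5, 0.0]
ft_force: [0.4, 0.3, -0.5]
width: 0.0854
grasp_force: 0.0
```

Request:
move_arm:
  increments:
    - [0.2,0,0,0,0,0,0]
    - [0.2,0,0,0,0,0,0]
    - [0.2,0,0,0,0,0,0]
    - [0.2,0,0,0,0,0,0]
    - [0.2,0,0,0,0,0,0]
    - [0.2,0,0,0,0,0,0]
    - [0.2,0,0,0,0,0,0]
    - [0.2,0,0,0,0,0,0]
  squeeze: 20

```text
t: 12.78
tcp_pos: [0.4336, -0.2294, 0.1332]
tool_rot: [0.0, 0.866, 0.5, 0.0]
ft_force: [-0.7, 0.9, 5.5]
width: 0.0249
grasp_force: 19.4
```

```bash
python3 -c "
from h import *
plan([(.434,-.228,.40,-30)]);print(read_state()['ft_force'])
f,W,R,t=grab('side');cv2.imwrite('pics/v4.png',cv2.resize(f['frame'][200:380,230:430],(800,600) if 0 else (660,594)))"
```

```text
t 12.775 p [ 0.4336 -0.2294  0.1332] phi -30.05 tilt 0.02 w 0.024871814093965727 gf 19.35741712572053 q [ 0.43  0.61 -0.08  2.26  0.17  0.28 -0.33]
(0.434, -0.228, 0.4, -30) [ 6.000e-03 -1.000e-03 -1.067e+00] [ 0.     0.    -0.001]
[-0.70605983  0.94492925  5.50027513]
```

View pics/v4.png

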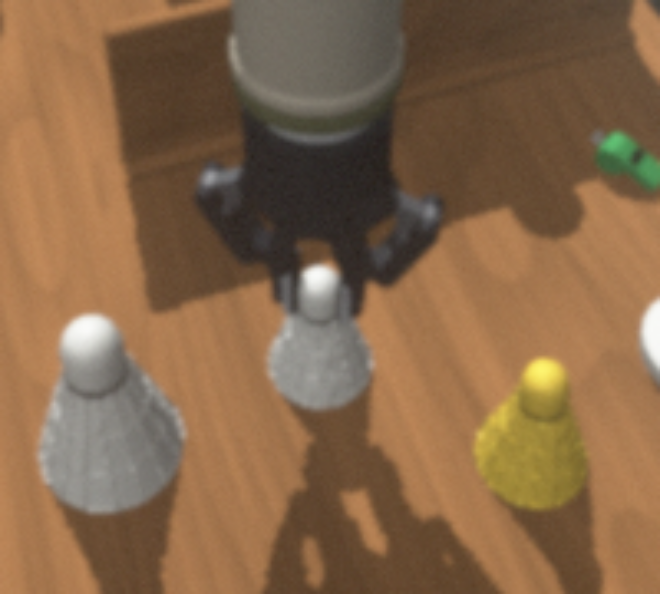

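The crop shows the fingers closed on the cork at (320,290), skirt standing square. Lifting.

Request:
move_arm:
  increments:
    - [0.2,0,0,-0.03,0,0,0]
    - [0.2,0,0,-0.15,0,0,0]
    - [0.2,0,0,-0.35,0,0,0]
    - [0.2,0,0,-0.55,0,0,0]
    - [0.2,0,0,-0.75,0,0,0]
    - [0.2,0,0,-0.9,0,0,0]
    - [0.2,0,0,-1,0,0,0]
    - [0.2,0,0,-1,0,0,0]
    - [0.2,0,0,-1,0,0,0]

```text
t: 13.95
tcp_pos: [0.433, -0.2292, 0.3823]
tool_rot: [-0.0, 0.866, 0.5, -0.0]
ft_force: [-0.7, -0.2, -0.3]
width: 0.0252
grasp_force: 19.8
```

Run:
```python
from h import *
plan([(.50,-.03,.385,-5),(.545,.16,.385,15),(.5567,.2243,.385,20)])
tc=np.array(read_state()['tcp_pos'])
for n in('top','side'):
    f,W,R,t=grab(n); np.savez(f'{n}4.npz',W=W,im=f['frame'])
    m=(np.hypot(W[...,0]-tc[0],W[...,1]-tc[1])<.05)&(W[...,2]>.15)&(W[...,2]<.30);p=W[m];c=f['frame'][m].astype(int)
    k=(c.min(1)>100);q=p[k]
    if len(q)>10:
        print(n,len(q),q.min(0).round(4),q.max(0).round(4)); l=q[q[:,2]<np.percentile(q[:,2],2)+.02]; print(cv2.minEnclosingCircle(l[:,:2].astype(np.float32)),np.percentile(q[:,2],[1,3,10]))
```

```text
t 13.95 p [ 0.433  -0.2292  0.3823] phi -30.04 tilt 0.05 w 0.02519905390001687 gf 19.83928044559434 q [ 0.52  0.23 -0.18  2.02  0.05  0.9  -0.22]
(0.5, -0.03, 0.385, -5) [ 0.824 -0.167 -0.011] [-0.001 -0.    -0.557]
(0.545, 0.16, 0.385, 15) [0.773 0.113 0.   ] [ 0.     0.    -0.444]
(0.5567, 0.2243, 0.385, 20) [0.236 0.112 0.   ] [ 0.     0.    -0.111]
top 187 [ 0.4016 -0.2541  0.2485] [ 0.4605 -0.1948  0.2993]
((0.43217965960502625, -0.2254645824432373), 0.031153779476881027) [0.24900761 0.25078688 0.25279286]
side 1104 [ 0.4024 -0.2597  0.2474] [ 0.464  -0.2126  0.3   ]
((0.4333370625972748, -0.22844161093235016), 0.031517140567302704) [0.24869019 0.24951254 0.25215234]
```

Request:
move_arm:
  increments:
    - [0.2,0.12,-0.025,0,0,0,-0.08]
    - [0.2,0.27,-0.055,0,0,0,-0.18]
    - [0.2,0.43,-0.085,0,0,0,-0.29]
    - [0.2,0.59,-0.12,0,0,0,-0.4]
    - [0.2,0.73,-0.15,0,0,0,-0.5]
    - [0.2,0.824,-0.167,0,0,0,-0.557]
    - [0.2,0.824,-0.167,0,0,0,-0.557]

```text
t: 14.92
tcp_pos: [0.5009, -0.0288, 0.3822]
tool_rot: [-0.001, 0.736, 0.677, -0.0]
ft_force: [0.1, -0.7, 0.5]
width: 0.0246
grasp_force: 19.8
```

Request:
move_arm:
  increments:
    - [0.2,0.12,0.02,0,0,0,-0.07]
    - [0.2,0.27,0.04,0,0,0,-0.16]
    - [0.2,0.43,0.065,0,0,0,-0.25]
    - [0.2,0.59,0.09,0,0,0,-0.34]
    - [0.2,0.71,0.105,0,0,0,-0.41]
    - [0.2,0.773,0.113,0,0,0,-0.444]
    - [0.2,0.773,0.113,0,0,0,-0.444]

```text
t: 15.8
tcp_pos: [0.5455, 0.1596, 0.3824]
tool_rot: [-0.0, 0.609, 0.793, -0.0]
ft_force: [0.0, -0.5, 0.6]
width: 0.0248
grasp_force: 19.8
```

```bash
python3 -c "
from h import *
plan([(.5568,.2243,.385,20)])"
```

```text
t 15.8 p [0.5455 0.1596 0.3824] phi 14.97 tilt 0.05 w 0.024765349750702277 gf 19.83300976920873 q [-0.03  0.36 -0.49  1.85  0.2   0.98 -0.34]
(0.5568, 0.2243, 0.385, 20) [ 0.239  0.11  -0.01 ] [-0.001  0.    -0.112]
```

Request:
move_arm:
  increments:
    - [0.2,0.08,0.035,0,0,0,-0.03]
    - [0.2,0.17,0.075,0,0,0,-0.08]
    - [0.2,0.239,0.112,0,0,0,-0.11]
    - [0.2,0.239,0.112,0,0,0,-0.11]
    - [0.2,0.239,0.112,-0.05,0,0,-0.11]
    - [0.2,0.239,0.112,-0.01,0,0,-0.11]

```text
t: 16.55
tcp_pos: [0.5577, 0.2247, 0.3871]
tool_rot: [0.001, 0.574, 0.819, 0.001]
ft_force: [-0.2, -0.3, 0.3]
width: 0.0246
grasp_force: 19.8
```

```bash
cat > fin.py <<'E'
from h import *
plan([(.5572,.2245,.327,20)])
tc=np.array(read_state()['tcp_pos'])
f,W,R,t=grab('side'); im=f['frame'];np.savez('side5.npz',W=W,im=im)
h=W[...,2]; d=np.hypot(W[...,0]-tc[0],W[...,1]-tc[1])
rim=tc[2]-.133
m=(d<.045)&(h>rim-.006)&(h<rim+.056)&(im.min(2)>100);q=W[m]
print('shuttle',len(q),q.min(0).round(4),q.max(0).round(4))
for a in range(0,55,10):
    l=q[(q[:,2]>rim+a)&(q[:,2]<rim+a+10)]
for lo in np.arange(rim-.004,rim+.05,.012):
    l=q[(q[:,2]>lo)&(q[:,2]<lo+.012)]
    if len(l)>8: print(round(lo,3),len(l),cv2.minEnclosingCircle(l[:,:2].astype(np.float32)),'xmid',(l[:,0].min()+l[:,0].max())/2)
m=(d<.06)&(h>.165)&(h<.186);q=W[m]
if len(q): print('mouth',len(q),cv2.minEnclosingCircle(q[:,:2].astype(np.float32)),np.median(q[:,2]),'xmid',(q[:,0].min()+q[:,0].max())/2)
v,u=np.argwhere((d<.06)&(h>.165)).mean(0).astype(int); print(u,v)
cv2.imwrite('pics/fin.png',cv2.resize(im[max(v-70,0):v+70,u-90:u+90],None,fx=4,fy=4,interpolation=cv2.INTER_CUBIC))
E
python3 fin.py
```

```text
t 16.55 p [0.5577 0.2247 0.3871] phi 19.88 tilt 0.19 w 0.02455442447650349 gf 19.83181720599532 q [-0.12  0.41 -0.51  1.78  0.23  1.02 -0.37]
(0.5572, 0.2245, 0.327, 20) [ 0.    -0.003  0.24 ] [ 0.004  0.    -0.003]
shuttle 503 [0.5256 0.1919 0.2526] [0.5835 0.2386 0.31  ]
0.25 107 ((0.5539281964302063, 0.22179600596427917), 0.03071090765297413) xmid 0.5545204067830484
0.262 122 ((0.5543138980865479, 0.22226132452487946), 0.0281772930175066) xmid 0.5538190738313014
0.274 108 ((0.5554693937301636, 0.22466138005256653), 0.024613207206130028) xmid 0.5557409239060553
0.286 93 ((0.5549262166023254, 0.22172418236732483), 0.01996959000825882) xmid 0.5550664513816393
0.298 73 ((0.5546101331710815, 0.22334593534469604), 0.017365630716085434) xmid 0.5536809212012687
mouth 288 ((0.5460493564605713, 0.22975799441337585), 0.04888252913951874) 0.17257777166097027 xmid 0.5452579523512455
312 48
```

View pics/fin.png

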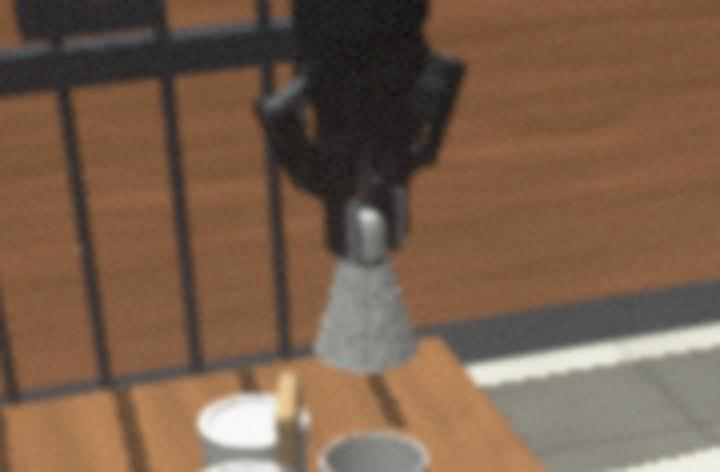

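The crop shows the shuttle hanging upright above the open mouth, shuttle at (365,310) and mouth at (375,455). The side camera puts it about 3 mm short in x, so I'll correct that and lower it.

Request:
move_arm:
  increments:
    - [0.2,0,0.01,0,0,0,0]
    - [0.2,0,0.01,0.04,0,0,0]
    - [0.2,0,0.01,0.09,0,0,0]
    - [0.2,0,0.01,0.14,0,0,0]
    - [0.2,0,0.01,0.18,0,0,0]
    - [0.2,0,0.01,0.21,0,0,0]
    - [0.2,0,0.01,0.228,0,0,0]
    - [0.2,0,0.01,0.228,0,0,0]
    - [0.2,0,0.01,0.228,0,0,0]
    - [0.2,0,0.01,0.228,0,0,0]

```text
t: 17.85
tcp_pos: [0.5595, 0.2258, 0.3287]
tool_rot: [0.0, 0.574, 0.819, 0.0]
ft_force: [-0.6, -0.3, 0.3]
width: 0.0249
grasp_force: 19.8
```

```bash
python3 fin.py; python3 meas.py 6
```

```text
t 17.85 p [0.5595 0.2258 0.3287] phi 19.95 tilt 0.03 w 0.02489674092636901 gf 19.83167578233406 q [-0.14  0.46 -0.49  1.84  0.27  0.9  -0.4 ]
(0.5572, 0.2245, 0.327, 20) [-0.002 -0.01   0.007] [ 0.001  0.    -0.001]
shuttle 470 [0.527  0.1949 0.1932] [0.5861 0.2392 0.2514]
0.192 98 ((0.5570375919342041, 0.22391138970851898), 0.03021836467087269) xmid 0.5565657803396944
0.204 115 ((0.5569887757301331, 0.22317413985729218), 0.02777818590402603) xmid 0.5573312370765424
0.216 99 ((0.5576086044311523, 0.2242172211408615), 0.02453000098466873) xmid 0.5573401311304331
0.228 87 ((0.5563414096832275, 0.2253093719482422), 0.0211125947535038) xmid 0.5568667861936518
0.24 71 ((0.558300256729126, 0.22366562485694885), 0.017047811299562454) xmid 0.5583002722582888
mouth 199 ((0.5482936501502991, 0.2318778932094574), 0.04871915280818939) 0.17253877811758195 xmid 0.5471478972289906
313 54
top handle 44 ((509.56561279296875, 256.2913513183594), (28.779151916503906, 13.913702964782715), 70.77580261230469)
top blob 509 [205. 177.] [0.4935 0.2938] 0.0368 [0.492  0.2951] 0.1833
side handle 173 ((528.2635498046875, 222.54302978515625), (61.407691955566406, 84.41429138183594), 50.18741989135742)
top blob 727 [283. 118.] [0.4769 0.249 ] 0.0846 [0.4734 0.2327] 0.1814
top blob 93 [316. 119.] [0.5565 0.2218] 0.036 [0.5543 0.2056] 0.1759
t 18.0 p [0.5594 0.2257 0.3286] phi 19.95 tilt 0.02 w 0.02475468961798832 gf 19.83217660803348 q [-0.14  0.46 -0.49  1.84  0.27  0.9  -0.4 ]
```

View pics/fin.png

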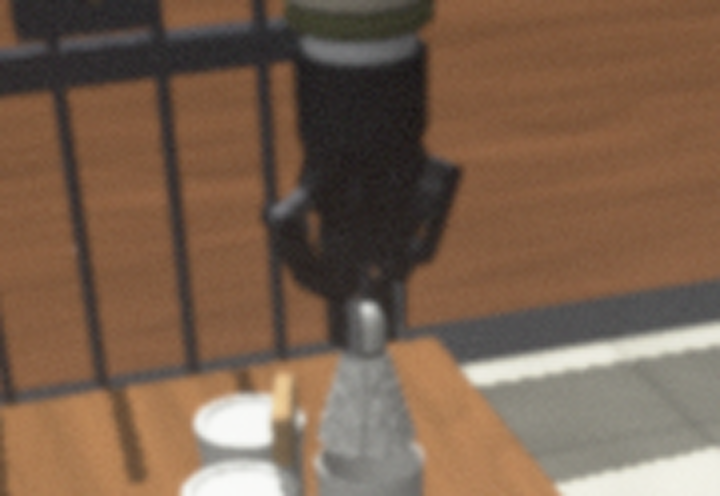

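The shuttle is centred on the mouth to about 1–2 mm. Its rim is at about 0.194 m and the mouth at about 0.180 m. There is no wrist load, the grip is 19.8 N and the caddy hasn't moved. Handing in.

```bash
python3 -c "
from workcell import arm
print(arm.sign_off())"
```

```text
the job is handed in; nothing more can be done
None
```

I handed the job in with the open tube at the front catch and the shuttle held upright about 14 mm above its mouth, centred to within about 2 mm by camera; sign-off returned no verdict, and I did not re-measure the bottle, whistle and lid at the end.

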